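# Set the stop of a bar cut-off jig and hold the bar home against its sprung ejector

### The arm

A 6-joint arm with a two-finger parallel gripper is mounted at the origin on a cart in front of the work surface, level with it; the furniture and walls round the work are solid. World frame = base frame: x ahead of the robot, y to its left, z up, the work surface at z = 0. Lengths are in m, angles in rad, forces in N, time in s.
With the tool pointing down it reaches from about 0.35 to 0.975 m from the base axis. Payload 7.1 kg.
Tool frame: the origin (TCP) lies at the very end of the fingers, on their centre line; the grasp point (between the pads) lies 19 mm behind it; z points along the fingers, y is the line along which they close (so a half turn about z gives the same grasp; the last joint's range is limited). The gripper opens to 88 mm and grips with 3 to 60 N. Pads are 20 mm wide; open, the fingers measure 115 mm over their backs; the gripper's body (75 mm by 178 mm) begins 61 mm behind the grasp point.
Start: joints at [1.254, 0.423, 1.63, -0, 1.089, -0.019], TCP at [0.183, 0.597, 0.223] pointing down, gripper open.
Joint ranges: [-3, 3], [-0.9, 2.11], [0.09, 2.58], [-1.31, 4.45], [0.11, 2.69], [-2.54, 2.54]. Speed limits (rad/s): [2.39, 2.39, 3.01, 3.14, 3.14, 3.14].

### API

Orientations are given as a unit quaternion [x, y, z, w].
In Python, from station import robot gives the robot as it stands.
- The arm moves only by the tool carry_out, never from a script. Its argument "motion" is text: rows parted by semicolons, each of 7 numbers parted by spaces: the shift along the world's x, y, z in cm, then the turn, a rotation vector about the world's x, y, z in units of 5 degrees (1.0 is 5 degrees), then the finger opening in cm, from 0 to 8.78. A call has 1 to 8 rows; each row is the pose to reach, as a shift and turn from the pose commanded when the call began; what a row does not reach only later rows make up. A row lasts 1/12 s, in which the tool goes at most 41.7 mm and 7.16 degrees, less where a joint would pass 70% of its speed; a pose out of reach is approached as far as the arm can. A call with a gripper value outside its range is refused whole. The fingers move at their own pace and stop on an object; "newtons" is the grip in N (left out, the last holds). Time passes only in rows, so rows that repeat a pose let the fingers close. It gives the time, the measured TCP pose, the force, the opening and the grip force at its end, in the units of the state.
- robot.read_state(): the state, without advancing time (a new reading comes with each control period).
- robot.get_image(name): name is "scene" or "top"; returns a dict with "pixels" (400x640x3 uint8, red, green, blue), "K" (3x3 intrinsics, pixels), "eye" and "rotation" of the camera in the world. Camera axes: x right, y down, z forward; pixel columns grow to the right and rows downward; lengths in m; the calibration is good to about 2 mm. A picture is of the moment at which its call begins. There is no depth.
- robot.sign_off(): hands the job in; it is judged then, once.
Trained networks look in a picture, given as the dict that the camera call returned (one of the last four; its "shot" number tells which), for a name from the list of things; names that differ only in an ending like _2 or _b are one class to them, and where a whole thing is asked for, a point or a joint stands for the part that bears it (a point fixed in the world has none). Each returns a list of dicts, best first, with "conf" (0 to 1); they miss things now and then, are a little off and sometimes report something else, mostly with a low value. They report only what shows in the picture. A call takes as long as a camera call.
- robot.look_for(query, picture): "location" ([x, y, z] in m, in the coordinates of the camera as it stood for that picture, good to about 4 mm: the middle of the surface that is visible of it).
- robot.trace(query, picture): "pixels" (400x640 bool, what is visible of it).
- robot.place_of(query, picture): "location" ([x, y, z] in m, in the coordinates of the camera as it stood for that picture, good to about 4 mm: a listed point, or the origin of a listed thing).
The state is a dict: "time_s": time; "joint_positions": joint angles; "qd": joint speeds; "effort": joint torques, N m; "position": TCP position; "tcp_rot": TCP orientation; "force": force on the tool from outside, world axes, zero at the start; "wrist_torque": the same for the moment, N m; "grip_width": finger opening in m; "finger_force": force on a finger pad.
Only numpy, scipy, OpenCV 4.12 (cv2) and the standard library are available. Lean on these libraries where they do the work, as an engineer would, in place of code of your own. Each camera call takes 0.05 s, during which the arm holds its last target. There are 200 camera calls.

### The job

Set up the cut-off jig for sawing: turn its knob until the stop's pointer lines up with the line on the brass rider, then take the long square brass bar, lay it in the saw guide's channel and push it along, against the stop's sprung plunger, until its end meets the solid stop face. Press firmly but not so hard that the stop is driven back off the rider, and finish still holding the bar pressed home (the spring throws it back if you let go), as a bench mate is about to make the cut. Leave the rider, the short offcut, the plain bracelet lying near it and the loupe where they are.

Things in the scene. Friction and masses are not known exactly. Their poses are not given: they have to be found in the camera images.
- jig: bar cut-off jig fixed to the bench: aluminium base 150 x 126 x 12 mm (x -45 to 105, y -57 to 69 mm). Origin on the bench under the saw slot; x along the bar's channel from its open end towards the stop, z up. Behind the saw guide: stop carriage (y -20 to 20, top z 48 mm), scale rail (y -48 to -30, top z 26 mm), pinion housing with knob (+y side). Before x = -45 mm: bare bench
- channel (a point): middle of the floor of the saw guide's open-topped channel, at jig x = -35 mm (its open end), y = 0, z = 26 mm. Channel 15 mm wide, flared to 27 mm at the top; the floor runs on to the stop, ground smooth. Steel cheeks: jig x -35 to 17, y -22 to 22 mm, top z 44 mm. Before the open end only the base (z 12 mm), so the bar's tail sticks out free there
- knob_top (a point): centre of the top of the setting knob: black fluted knob, vertical axis, 37 mm in diameter, its grip 15 mm tall; this point is 70 mm above the bench, the underside of the knob at 50 mm; all that stands near it is under 50 mm high. In the jig's frame x 70 mm, y 44 mm
- knob (a joint): angle of the setting knob, rad, 0 to 3.1, grows clockwise as seen from above. It drives the stop by rack and pinion: 10 mm of stop travel towards the saw guide (jig -x) for each rad. A friction brake of 0.35 N m keeps it where it is left; the brake holds the stop against a push of about 35 N
- stop: the stop: aluminium carriage 35 x 40 mm, top z 48 mm, with a solid dark steel face block in front; it carries the plunger and the pointer and slides along jig x as the knob turns, from its rearmost place up to 31 mm towards the saw guide. Origin below the face, at bench level; axes as the jig's
- stop_face (a point): centre of the stop's solid dark steel face (26 mm wide, z 25 to 45 mm), looking to jig -x; this point 32 mm above the bench, on the channel's middle line; at jig x = 65 mm minus 10 mm per rad of the knob
- stop_pointer (a point): tip of the stop's brass pointer over the scale, with a black line; at the same jig x as the stop face, 39 mm to the jig's -y side, 30 mm above the bench
- rider_line (a point): tip of the rider: brass clip 14 mm wide on the outer (-y) edge of the scale rail, with a black line, facing the pointer's tip; its axes are the jig's. It is clamped where the cut length is wanted and must stay there
- rider (a joint): place of the rider, m; the pointer meets it when 0.01 x the knob angle has the same value (jig x = 65 mm minus it)
- plunger (a joint): how far the sprung plunger is pushed in, m: 0 standing out, 0.010 when its tip is flush with the stop face, at most 0.0125. Spring: 2 N at the start, 5 N when flush
- plunger_tip (a point): tip of the plunger: steel pin of 7 mm diameter that stands 10 mm out of the stop face towards the saw guide, axis along the channel, 32 mm above the bench
- bar: the long square brass bar, 130 x 12 x 12 mm, 0.15 kg, lying on the bench to the left of the jig. Origin at the centre of its underside, x along its length; both ends are alike
- offcut: short brass offcut 42 x 12 x 12 mm, lying loose: a bystander
- cuff_plain: plain silver open cuff bracelet, 54 x 61 x 6 mm, lying loose: a bystander
- loupe: small black eye loupe, 31 mm across, 19 mm tall: a bystander

How it is judged:
By the outcome, as a careful person would: the job done as asked, in the order asked, and still so for the second after the job is handed in, while the arm keeps its last pose, push and grip.
It also fails if it takes over 61 s, if anything falls off the work surface, if the arm or the gripper's body presses on something with over 40 N, if the wrist force passes 120 N, or if a joint passes its speed limit or range.

## Working session

There is one attempt and no reset: what is moved stays moved. The work goes in short steps, Python scripts to look and compute and a tool call to move; the robot and the scene stay as the last step left them, time stands still between calls to the robot, and variables do not carry over. Pictures are saved under pics/ and viewed, at most 12 in all, crops included, and the job is handed in when it is done.

Besides the shell and the picture viewer there is one more tool, called after "Emit:" by a JSON object that holds its "fn" and its "kwargs", one argument or row to a line. carry_out: Moves the arm, as the interface text tells. Its arguments: {"type":"object","properties":{"motion":{"type":"string"},"newtons":{"type":"number"}},"required":["motion"]}

```bash
mkdir -p pics; cat > h.py <<'E'
from station import robot
import numpy as np, cv2
def W(p,d): return np.array(d["eye"])+np.array(d["rotation"])@np.array(p)
def save(d,n,crop=None,s=1):
    im=d["pixels"][:,:,::-1]
    if crop: im=im[crop[1]:crop[3],crop[0]:crop[2]]
    cv2.imwrite("pics/"+n,cv2.resize(im,None,fx=s,fy=s,interpolation=cv2.INTER_CUBIC))
def ray(px,d,z):
    r=np.array(d["rotation"])@np.linalg.inv(d["K"])@np.array([px[0],px[1],1.]); e=np.array(d["eye"])
    return e+r*(z-e[2])/r[2]
def proj(p,d):
    c=np.array(d["rotation"]).T@(np.array(p)-d["eye"]); q=np.array(d["K"])@c; return q[:2]/q[2]
E
python3 - <<'E'
from h import *
np.set_printoptions(precision=4,suppress=True)
for n in ("top","scene"):
    d=robot.get_image(n); save(d,n+"0.png")
    print(n,d["eye"],d["rotation"],d["K"][0])
    for q in ["jig","channel","knob_top","stop_face","stop_pointer","rider_line","plunger_tip","bar","offcut","cuff_plain","loupe"]:
        print(q,[(np.round(W(r["location"],d),4),round(r["conf"],2)) for r in robot.place_of(q,d)[:2]])
print(robot.read_state())
E
```

```text
top [0.4329 0.1773 0.8965] [ 0.7155 -0.6941  0.0588 -0.0543] [503.2745   0.     312.4285]Traceback (most recent call last):
  File "<stdin>", line 7, in <module>
  File "h.py", line 3, in W
    def W(p,d): return np.array(d["eye"])+np.array(d["rotation"])@np.array(p)
                                          ~~~~~~~~~~~~~~~~~~~~~~~^~~~~~~~~~~~
ValueError: matmul: Input operand 1 has a mismatch in its core dimension 0, with gufunc signature (n?,k),(k,m?)->(n?,m?) (size 3 is different from 4)
```

```bash
cat > h.py <<'E'
from station import robot
import numpy as np, cv2
from scipy.spatial.transform import Rotation as R
np.set_printoptions(precision=4,suppress=True)
def M(d): return R.from_quat(d["rotation"]).as_matrix()
def W(p,d): return np.array(d["eye"])+M(d)@np.array(p)
def save(d,n,crop=None,s=1):
    im=d["pixels"][:,:,::-1]
    if crop: im=im[crop[1]:crop[3],crop[0]:crop[2]]
    cv2.imwrite("pics/"+n,cv2.resize(im,None,fx=s,fy=s,interpolation=cv2.INTER_CUBIC))
def ray(px,d,z):
    r=M(d)@np.linalg.inv(d["K"])@np.array([px[0],px[1],1.]); e=np.array(d["eye"])
    return e+r*(z-e[2])/r[2]
def proj(p,d):
    c=M(d).T@(np.array(p)-d["eye"]); q=np.array(d["K"])@c; return q[:2]/q[2]
E
python3 - <<'E'
from h import *
for n in ("top","scene"):
    d=robot.get_image(n); save(d,n+"0.png")
    print(n,d["eye"],d["rotation"],d["K"][0])
    for q in ["jig","channel","knob_top","stop_face","stop_pointer","rider_line","plunger_tip","bar","offcut","cuff_plain","loupe"]:
        print(q,[(np.round(W(r["location"],d),4),round(r["conf"],2)) for r in robot.place_of(q,d)[:2]])
print(robot.read_state())
E
```

```text
top [0.4329 0.1773 0.8965] [ 0.7155 -0.6941  0.0588 -0.0543] [503.2745   0.     312.4285]
jig [(array([0.5462, 0.1126, 0.0023]), 0.64), (array([0.6676, 0.3307, 0.0026]), 0.55)]
channel [(array([0.514 , 0.1135, 0.0251]), 0.98), (array([0.5981, 0.128 , 0.0321]), 0.24)]
knob_top [(array([0.6072, 0.1746, 0.071 ]), 0.88)]
stop_face [(array([0.609 , 0.1299, 0.0311]), 0.65)]
stop_pointer [(array([0.6046, 0.1715, 0.0696]), 0.64), (array([0.6152, 0.0906, 0.0312]), 0.55)]
rider_line [(array([0.5131, 0.1119, 0.0256]), 0.6), (array([0.6077, 0.0827, 0.0264]), 0.54)]
plunger_tip [(array([0.5988, 0.1277, 0.0309]), 0.55), (array([0.6082, 0.1309, 0.0017]), 0.46)]
bar [(array([0.4842, 0.2741, 0.0031]), 0.86), (array([ 0.6108,  0.1309, -0.0015]), 0.42)]
offcut [(array([ 0.6119,  0.2925, -0.0008]), 0.56)]
cuff_plain [(array([ 0.6096,  0.2929, -0.0024]), 0.2)]
loupe [(array([0.6147, 0.0897, 0.0323]), 0.55), (array([ 0.7057,  0.2687, -0.0035]), 0.51)]
scene [ 0.0094 -0.2817  0.4914] [ 0.7749 -0.3675  0.2142 -0.4674] [478.4015   0.     324.2224]
jig [(array([0.5464, 0.1152, 0.0031]), 0.64)]
channel [(array
[... 381 characters left out ...]
bar [(array([ 0.4787,  0.2699, -0.0001]), 0.9)]
offcut [(array([0.6065, 0.2842, 0.0023]), 0.71)]
cuff_plain [(array([ 0.67  ,  0.3251, -0.0003]), 0.47)]
loupe [(array([0.7043, 0.2701, 0.0001]), 0.47)]
{'time_s': 1.3, 'joint_positions': array([ 1.254 ,  0.4231,  1.6299,  0.    ,  1.0886, -0.019 ]), 'qd': array([-0.0002, -0.0003, -0.0004, -0.0007,  0.0022,  0.0001]), 'effort': array([ -0.    , -54.4579, -27.4051,   0.0643,   0.017 ,   0.    ]), 'position': array([0.1833, 0.5975, 0.2227]), 'tcp_rot': array([ 0.1483,  0.9889, -0.    , -0.    ]), 'force': array([-0.1955,  0.1678,  0.4185]), 'wrist_torque': array([-0.0398, -0.0024, -0.0348]), 'finger_force': 0.0, 'grip_width': 0.08790617177475374}
```

View pics/top0.png

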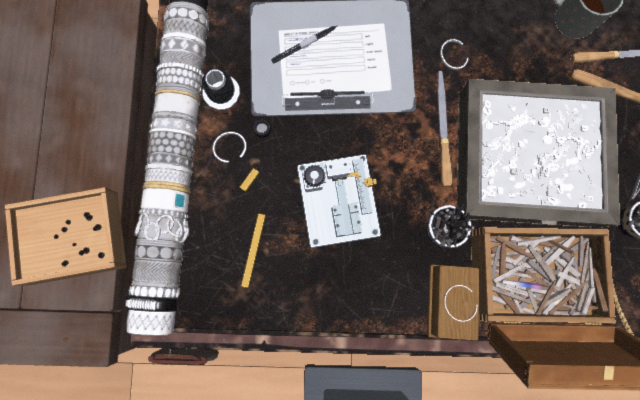

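View pics/scene0.png

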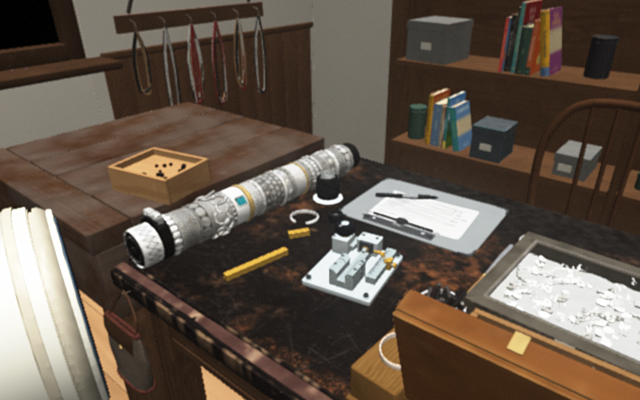

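```bash
python3 - <<'E'
from h import *
d=robot.get_image("top"); save(d,"c1.png",(285,140,395,255),5)
m=robot.trace("jig",d)[0]; print(m["conf"])
hull=cv2.convexHull(np.argwhere(m["pixels"])[:,::-1].astype(np.float32))[:,0]
P=np.array([ray(p,d,0.012)[:2] for p in hull],np.float32)
r=cv2.minAreaRect(P);print("jig rect",r); print(cv2.boxPoints(r))
for q in("bar","offcut"):
  for m in robot.trace(q,d)[:2]:
    pts=np.argwhere(m["pixels"])[:,::-1].astype(float)
    P=np.array([ray(p,d,0.012)[:2] for p in pts],np.float32)
    print(q,m["conf"],cv2.minAreaRect(P))
E
```

```text
0.69
jig rect ((0.5761020183563232, 0.12481141835451126), (0.15221941471099854, 0.13520419597625732), 9.764552116394043)
[[0.4896 0.1785]
 [0.5126 0.0453]
 [0.6626 0.0711]
 [0.6396 0.2043]]
bar 0.95 ((0.4817279577255249, 0.2746206820011139), (0.01382463239133358, 0.12962223589420319), 79.2940673828125)
bar 0.42 ((0.6290869116783142, 0.12716273963451385), (0.046727657318115234, 0.06150354444980621), 20.46813201904297)
offcut 0.54 ((0.6064963340759277, 0.2876187562942505), (0.013462020084261894, 0.04236750304698944), 57.07227325439453)
```

View pics/c1.png

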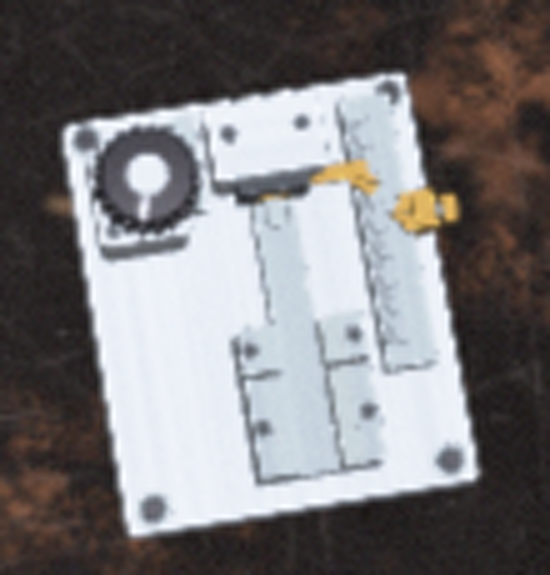

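```bash
cat >> h.py <<'E'
from scipy.optimize import least_squares
def jigW(p,q):
    c,s=np.cos(q[2]),np.sin(q[2]); p=np.atleast_2d(p)
    return np.c_[q[0]+c*p[:,0]-s*p[:,1], q[1]+s*p[:,0]+c*p[:,1], p[:,2]]
def avg(n,k):
    ds=[robot.get_image(n) for _ in range(k)]
    return ds[-1],np.mean([x["pixels"].astype(float) for x in ds],0)
def rect(im,d,q,z,box,ppm):  # orthographic map in jig frame at height z; box x0,x1,y0,y1 ; image up=+x, left=+y
    x0,x1,y0,y1=box
    J=np.array([[x1,y1,z],[x1,y0,z],[x0,y0,z],[x0,y1,z]]); src=np.array([proj(w,d) for w in jigW(J,q)],np.float32)
    w,h=int((y1-y0)*ppm),int((x1-x0)*ppm)
    H=cv2.getPerspectiveTransform(src,np.array([[0,0],[w,0],[w,h],[0,h]],np.float32))
    return cv2.warpPerspective(im.astype(np.float32),H,(w,h),flags=cv2.INTER_CUBIC)
E
python3 - <<'E'
from h import *
d,im=avg("top",6)
c=np.array([(66,125),(405,75),(478,478),(132,533)])/5+np.array([285,140])-0.4
J=np.array([(.105,.069,.012),(.105,-.057,.012),(-.045,-.057,.012),(-.045,.069,.012)])
f=lambda q:(np.array([proj(w,d) for w in jigW(J,q)])-c).ravel()
s=least_squares(f,[.545,.113,.17]);print(s.x,s.x[2]*57.3,s.fun)
q=s.x; np.save("q.npy",q)
for n,p in dict(channel=(-.035,0,.026),knob=(.07,.044,.07)).items(): print(n,jigW(p,q))
r=rect(im,d,q,.030,(.02,.085,-.07,.03),6000)
cv2.imwrite("pics/r1.png",np.clip(r,0,255).astype(np.uint8)[:,:,::-1])
E
```

```text
[0.547  0.1155 0.1875] 10.745028756074984 [-0.5575 -0.2908  0.5362 -0.8506  0.7393  0.4095 -0.7094  0.6425]
channel [[0.5126 0.109  0.026 ]]
knob [[0.6076 0.1718 0.07  ]]
```

View pics/r1.png

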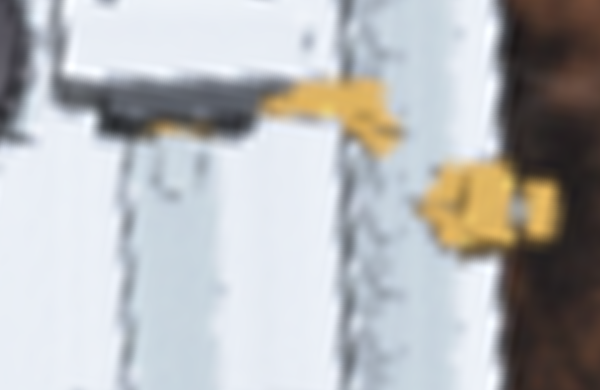

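Emit:
{"fn": "carry_out", "kwargs": {
  "motion": "22 -22 0 0 0 0 8.7;22 -22 0 0 0 0 8.7;22 -22 0 0 0 0 8.7;22 -22 0 0 0 0 8.7;22 -22 0 0 0 0 8.7;22 -22 0 0 0 0 8.7;22 -22 0 0 0 0 8.7;22 -22 0 0 0 0 8.7"
}}

```text
time_s: 2.47
position: [0.4059, 0.3745, 0.2229]
tcp_rot: [0.149, 0.989, -0.0, 0.001]
force: [-0.2, 0.4, 0.1]
grip_width: 0.0868
finger_force: 0.0
```

Emit:
{"fn": "carry_out", "kwargs": {
  "motion": "20.4 -20.5 -9 0 0 0 8.7;20.4 -20.5 -9 0 0 0 8.7;20.4 -20.5 -9 0 0 0 8.7;20.4 -20.5 -9 0 0 0 8.7;20.4 -20.5 -9 0 0 0 8.7;20.4 -20.5 -9 0 0 0 8.7;20.4 -20.5 -9 0 0 0 8.7;20.4 -20.5 -9 0 0 0 8.7"
}}

```text
time_s: 3.13
position: [0.6101, 0.1684, 0.1309]
tcp_rot: [0.15, 0.989, -0.0, 0.0]
force: [0.0, -0.2, 0.6]
grip_width: 0.0869
finger_force: 0.0
```

```bash
python3 - <<'E'
from h import *
d=robot.get_image("scene"); save(d,"s2.png",(260,150,460,330),4)
s=robot.read_state();print(s["position"],s["tcp_rot"],s["joint_positions"])
print(proj(s["position"],d),proj((.607,.172,.07),d),[np.round(W(r["location"],d),4) for r in robot.place_of("knob_top",d)])
E
```

```text
[0.6097 0.1688 0.1309] [ 0.1503  0.9886 -0.0005 -0.0002] [ 0.2516  0.5448  1.6708 -0.0009  0.9268 -1.0168]
[347.4904 191.5512] [344.7658 222.1881] [array([0.6078, 0.1706, 0.071 ]), array([0.5452, 0.1155, 0.001 ])]
```

View pics/s2.png

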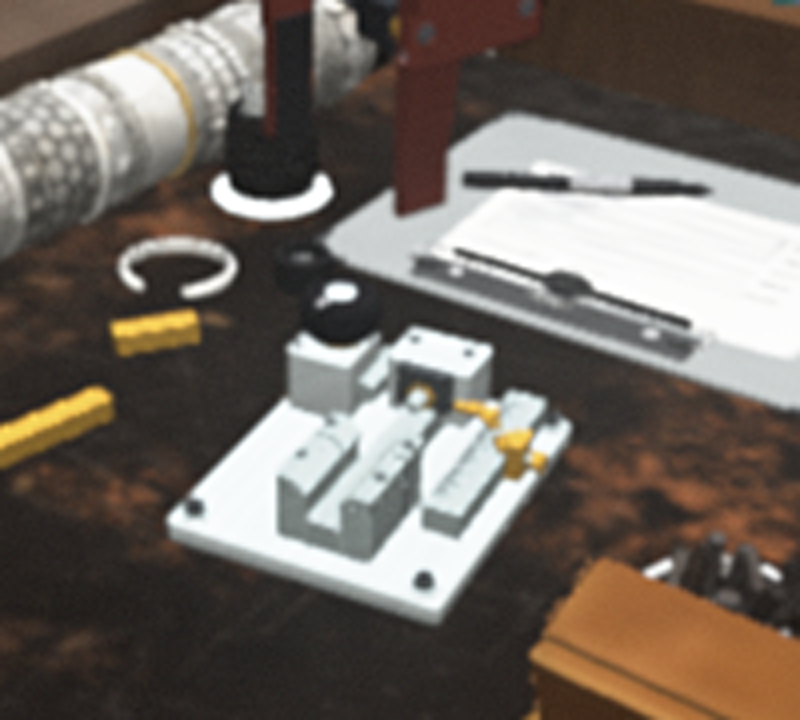

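Emit:
{"fn": "carry_out", "kwargs": {
  "motion": "0 0 -4 0 0 0 8.7;0 0 -7.8 0 0 0 8.7;0 0 -7.8 0 0 0 8.7;0 0 -7.8 0 0 0 8.7;0 0 -7.8 0 0 0 8.7"
}}

```text
time_s: 3.65
position: [0.6077, 0.1739, 0.0566]
tcp_rot: [0.148, 0.989, 0.0, 0.001]
force: [0.0, 0.5, 0.1]
grip_width: 0.087
finger_force: 0.0
```

Emit:
{"fn": "carry_out", "kwargs": {
  "motion": "0 -0.1 -0.3 0 0 0 3;0 -0.1 -0.3 0 0 0 3;0 -0.1 -0.3 0 0 0 3;0 -0.1 -0.3 0 0 0 3;0 -0.1 -0.3 0 0 0 3;0 -0.1 -0.3 0 0 0 3;0 -0.1 -0.3 0 0 0 3;0 -0.1 -0.3 0 0 0 3",
  "newtons": 15
}}

```text
time_s: 4.32
position: [0.6074, 0.1714, 0.0517]
tcp_rot: [0.148, 0.989, 0.0, 0.0]
force: [0.7, 0.7, -0.5]
grip_width: 0.0374
finger_force: 0.0
```

Emit:
{"fn": "carry_out", "kwargs": {
  "motion": "0 0 0.1 0 0 0 3;0 0 0.1 0 0 0 3;0 0 0.1 0 0 0 3;0 0 0.1 0 0 0 3",
  "newtons": 50
}}

```text
time_s: 4.65
position: [0.6073, 0.1714, 0.0518]
tcp_rot: [0.148, 0.989, -0.0, -0.0]
force: [5.4, 0.8, -15.0]
grip_width: 0.0362
finger_force: 50.0
```

Emit:
{"fn": "carry_out", "kwargs": {
  "motion": "0 0 -0.1 0 0 -1 3;0 0 -0.1 0 0 -2 3;0 0 -0.1 0 0 -3.2 3;0 0 -0.1 0 0 -4.4 3;0 0 -0.1 0 0 -5.6 3;0 0 -0.1 0 0 -6.8 3;0 0 -0.1 0 0 -8 3;0 0 -0.1 0 0 -8 3"
}}

```text
time_s: 5.32
position: [0.6069, 0.1709, 0.0517]
tcp_rot: [0.479, 0.878, -0.001, -0.0]
force: [1.7, -3.1, -5.2]
grip_width: 0.036
finger_force: 50.0
```

Emit:
{"fn": "carry_out", "kwargs": {
  "motion": "0 0 0 0 0 -1 3;0 0 0 0 0 -2 3;0 0 0 0 0 -3 3;0 0 0 0 0 -4 3;0 0 0 0 0 -4 3;0 0 0 0 0 -4 3"
}}

```text
time_s: 5.82
position: [0.6067, 0.1708, 0.0517]
tcp_rot: [0.621, 0.783, -0.001, -0.0]
force: [-1.0, -3.7, -2.5]
grip_width: 0.036
finger_force: 50.0
```

```bash
python3 - <<'E'
from h import *
q=np.load("q.npy")
d,im=avg("top",4)
r=rect(im,d,q,.030,(.02,.085,-.07,.03),6000)
a=np.clip(r,0,255).astype(np.uint8)[:,:,::-1]
e,im2=avg("scene",4)
r2=rect(im2,e,q,.030,(.02,.085,-.07,.03),6000)
b=np.clip(r2,0,255).astype(np.uint8)[:,:,::-1]
cv2.imwrite("pics/r2.png",cv2.resize(np.vstack([a,b]),None,fx=.76,fy=.76))
for n,x in(("top",d),("scene",e)):
  for k in("stop_pointer","stop_face","rider_line"):
    for t in robot.place_of(k,x)[:2]:
      w=W(t["location"],x)[:2]-q[:2]; c,s=np.cos(q[2]),np.sin(q[2]); print(n,k,t["conf"],c*w[0]+s*w[1],-s*w[0]+c*w[1])
s=robot.read_state();print(s["position"],s["tcp_rot"],s["joint_positions"],s["force"],s["wrist_torque"],s["time_s"])
E
```

```text
Traceback (most recent call last):
ValueError: only the last four pictures can be asked about
```

View pics/r2.png

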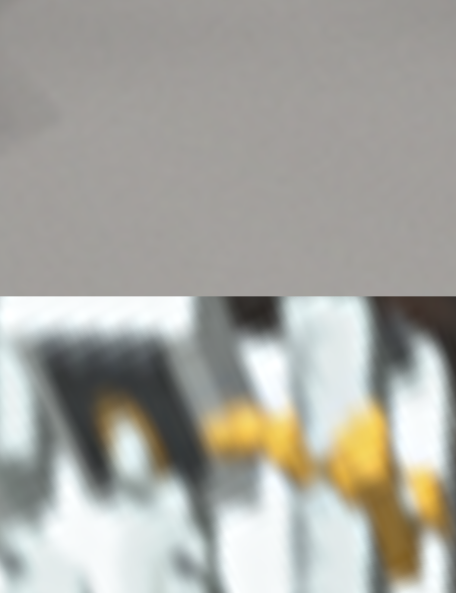

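```bash
python3 - <<'E'
from h import *
q=np.load("q.npy")
e,im2=avg("scene",3)
B=(.02,.085,-.07,.03)
r2=rect(im2,e,q,.030,B,6000)
im0=cv2.imread("pics/scene0.png")[:,:,::-1].astype(float)
r0=rect(im0,e,q,.030,B,6000)
cv2.imwrite("pics/r3.png",np.clip(np.hstack([r0[:,200:],r2[:,200:]]),0,255).astype(np.uint8)[:,:,::-1])
for k in("stop_pointer","stop_face","rider_line"):
    for t in robot.place_of(k,e)[:2]:
      w=W(t["location"],e)[:2]-q[:2]; c,s=np.cos(q[2]),np.sin(q[2]); print(k,t["conf"],c*w[0]+s*w[1],-s*w[0]+c*w[1])
E
```

```text
stop_pointer 0.83 0.05038953322543679 -0.03723671473708752
stop_pointer 0.45 0.04942010074617125 -0.0022140629811568963
stop_face 0.79 0.050880432077579106 0.001115159682298257
rider_line 0.69 0.04820015254165863 -0.04292114936952778
```

View pics/r3.png

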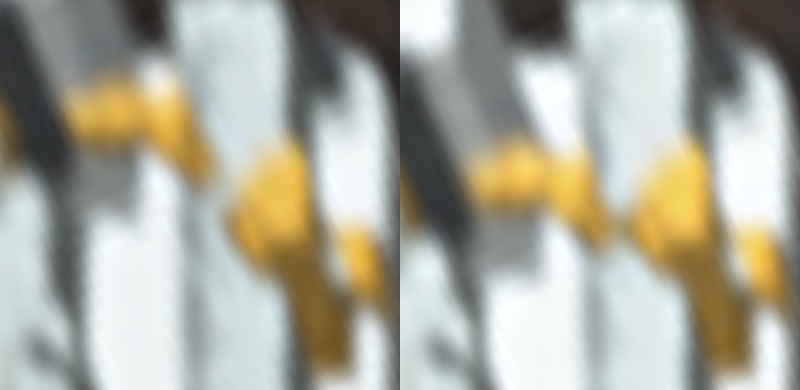

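Emit:
{"fn": "carry_out", "kwargs": {
  "motion": "0 0 0 0 0 0 8.7;0 0 0 0 0 0 8.7;0 0 0 0 0 0 8.7;0 0 2 0 0 0 8.7;0 0 6 0 0 0 8.7;0 0 10 0 0 0 8.7;-3 3 10 0 0 1.4 8.7;-6 6 10 0 0 2.8 8.7"
}}

```text
time_s: 7.18
position: [0.5512, 0.2312, 0.1553]
tcp_rot: [0.521, 0.853, 0.003, 0.002]
force: [0.4, 0.7, -1.4]
grip_width: 0.0847
finger_force: 0.0
```

Emit:
{"fn": "carry_out", "kwargs": {
  "motion": "-3 3 0 0 0 1.4 8.7;-6 5 0 0 0 2.8 8.7;-9 5 0 0 0 4.2 8.7;-11 5 0 0 0 5.6 8.7;-11 5 0 0 0 7 8.7;-11 5 0 0 0 8.4 8.7;-11 5 0 0 0 9.8 8.7;-11 5 0 0 0 10.4 8.7"
}}

```text
time_s: 7.85
position: [0.4385, 0.2811, 0.1523]
tcp_rot: [0.092, 0.996, 0.001, 0.001]
force: [0.4, 0.4, -0.4]
grip_width: 0.0872
finger_force: 0.0
```

```bash
python3 - <<'E'
from h import *
q=np.load("q.npy")
def net(n,x):
  for k in("stop_pointer","stop_face","rider_line"):
    for t in robot.place_of(k,x)[:2]:
      w=W(t["location"],x)[:2]-q[:2]; c,s=np.cos(q[2]),np.sin(q[2]); print(n,k,t["conf"],np.round([1e3*(c*w[0]+s*w[1]),1e3*(-s*w[0]+c*w[1])],1))
e=robot.get_image("scene");net("scene",e)
d,im=avg("top",6);net("top",d)
r=rect(im,d,q,.030,(.02,.085,-.07,.03),8000)
cv2.imwrite("pics/r4.png",np.clip(r,0,255).astype(np.uint8)[:,:,::-1])
s=robot.read_state();print(s["position"],s["tcp_rot"],s["joint_positions"],s["time_s"])
E
```

```text
scene stop_pointer 0.61 [ 48.3 -37.3]
scene stop_pointer 0.38 [64.2 41.9]
scene stop_face 0.65 [49.4  1.8]
scene rider_line 0.5 [ 47.6 -40.9]
top stop_pointer 0.97 [ 55.5 -37. ]
top stop_pointer 0.35 [ 95.5 159.9]
top stop_face 0.78 [55.1  2.4]
top rider_line 0.58 [ 49.5 -42.1]
[0.4384 0.2804 0.1516] [ 0.0965  0.9953 -0.     -0.    ] [ 0.5461  0.3712  1.9128  0.      0.8577 -0.8314] 8.5
```

View pics/r4.png

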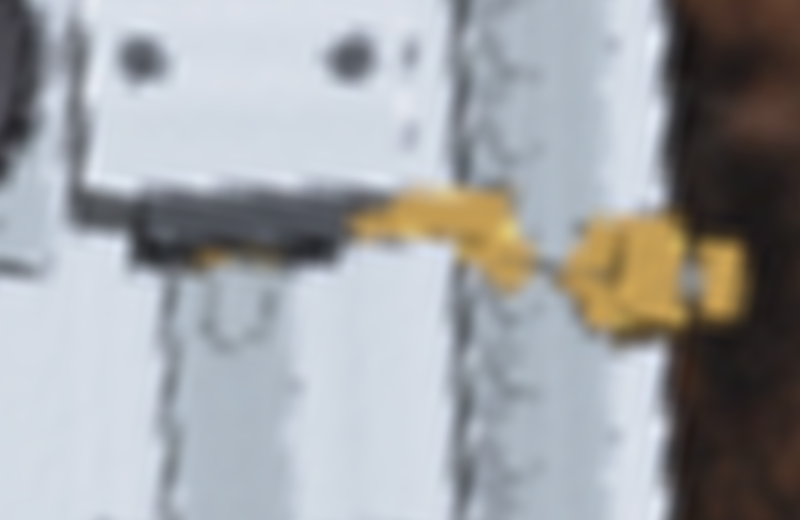

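```bash
python3 - <<'E'
from h import *
q=np.load("q.npy")
d,im=avg("top",10); np.save("top1.npy",im)
p=jigW([[.052,-.039,.03],[.05,-.039,.03],[.052,-.045,.03]],q); print([proj(w,d) for w in p])
c=np.round(proj(p[0],d)).astype(int); print(c)
a=im[c[1]-7:c[1]+9,c[0]-9:c[0]+13]
print("cols",c[0]-9,"rows",c[1]-7)
print("R");print(a[:,:,0].astype(int)); print("R-B");print((a[:,:,0]-a[:,:,2]).astype(int))
E
```

```text
[array([362.4653, 181.7918]), array([362.6622, 182.8976]), array([365.8292, 181.2699])]
[362 182]
cols 353 rows 175
R
[[203 140 107 162 153 144 158 168 175 174 173 180 201 212 214 205 162  69
   41  42  39  35]
 [208 164  96 152 163 151 168 170 174 174 174 176 189 209 214 209 197  86
   41  40  41  36]
 [212 195 121 148 135 134 159 170 174 175 173 174 183 201 208 178 164 115
   71  41  38  34]
 [206 213 202 191 185 179 156 170 173 176 172 171 184 194 197 193 193 179
  123  56  64  71]
 [196 198 197 195 195 194 188 173 171 176 167 144 186 190 173 196 197 195
  188 100 150 178]
 [195 192 193 191 192 203 218 183 162 174 173 177 192 188 156 193 195 196
  189 115 149 195]
 [194 172 178 163 166 195 200 193 177 171 176 192 192 181 138 188 196 197
  187 140 157 195]
 [209 208 202 178 185 193 179 173 150 128 146 174 171 152 140 193 197 194
  184 142 138 193]
 [214 213 201 130 169 172 189 189 178 161 145 168 185 184 173 203 194 192
  188 138 105 176]
 [214 213 201 125 157 145 159 168 173 169 168 153 152 189 189 177 184 189
  191 171  84  88]
 [213 212 203 138 126 147 143 165 167 160 173 163 13
[... 1299 characters left out ...]
8  79 103 103  98 116 111 109
  105  60  43 100]
 [-15 -16 -20 -12 -12   0  35  38  -8 -20 -14   8  69 107 108 101 105 108
  108  92  41  47]
 [-16 -16 -19 -14 -13 -17 -11 -13 -19 -21 -21 -16  17  93  98  87  72  59
   48  47  21  13]
 [-16 -16 -19 -15 -10 -20 -18 -16 -20 -21 -22 -21 -16  10  18  32  25  11
    6  15  17   9]
 [-16 -16 -18 -18 -12 -20 -21 -19 -21 -22 -22 -22 -21 -19 -16  -1  -8 -18
  -17   5  23  14]
 [-16 -16 -16 -21 -12 -18 -19 -19 -19 -20 -21 -21 -22 -22 -22 -20 -15 -16
  -20   0  25  19]
 [-17 -16 -16 -20 -14 -18 -18 -18 -19 -21 -20 -22 -22 -22 -21 -22 -14 -15
  -20  -2  20  20]
 [-17 -15 -16 -18 -15 -17 -19 -17 -20 -21 -21 -22 -22 -22 -22 -21 -15 -15
  -19  -5  11  15]]
```

```bash
python3 - <<'E'
from h import *
q=np.load("q.npy")
e,im=avg("scene",10); np.save("sc1.npy",im)
d=robot.get_image("top"); t=np.load("top1.npy")
P=jigW([[.052,-.039,.03],[.0,-.039,.03],[.052,-.06,.03],[.052,-.039,0]],q)
out=[]
for x,i in((e,im),(d,t)):
    p=[proj(w,x) for w in P]; c=np.round(p[0]).astype(int); print(c,p[0],(p[1]-p[0])/52,(p[2]-p[0])/21,(p[3]-p[0])/30)
    a=i[c[1]-12:c[1]+13,c[0]-12:c[0]+13]; out.append(cv2.resize(a,None,fx=16,fy=16,interpolation=cv2.INTER_LANCZOS4))
cv2.imwrite("pics/z5.png",np.clip(np.hstack(out),0,255).astype(np.uint8)[:,:,::-1])
E
```

```text
[383 258] [383.0129 257.6442] [-0.2357  0.2975] [0.5416 0.1516] [-0.0263  0.4749]
[362 182] [362.4653 181.7918] [0.0993 0.5578] [ 0.5603 -0.0869] [-0.059   0.1059]
```

View pics/z5.png

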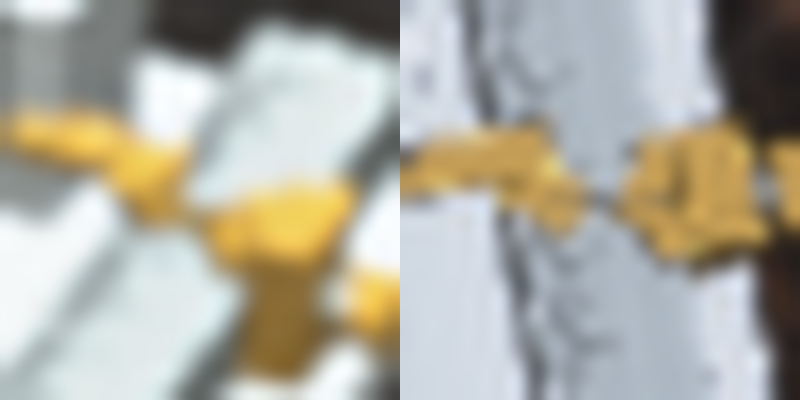

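Emit:
{"fn": "carry_out", "kwargs": {
  "motion": "16.9 -10.9 0 0 0 0 8.7;16.9 -10.9 0 0 0 0 8.7;16.9 -10.9 0 0 0 0 8.7;16.9 -10.9 0 0 0 0 8.7;16.9 -10.9 0 0 0 0 8.7;16.9 -10.9 -3 0 0 0 8.7;16.9 -10.9 -3 0 0 0 8.7;16.9 -10.9 -3 0 0 0 8.7"
}}

```text
time_s: 10.22
position: [0.6058, 0.1707, 0.1201]
tcp_rot: [0.097, 0.995, -0.001, -0.002]
force: [-0.4, -0.4, 0.9]
grip_width: 0.087
finger_force: 0.0
```

Emit:
{"fn": "carry_out", "kwargs": {
  "motion": "0 0 -4 0 0 0 8.7;0 0 -6.8 0 0 0 7;0 0 -6.8 0 0 0 5.5;0 0 -6.8 0 0 0 3;0 0 -6.8 0 0 0 3;0 0 -6.8 0 0 0 3;0 0 -6.8 0 0 0 3;0 0 -6.8 0 0 0 3",
  "newtons": 50
}}

```text
time_s: 10.88
position: [0.6083, 0.1718, 0.0554]
tcp_rot: [0.096, 0.995, 0.0, 0.001]
force: [-0.7, -0.9, 0.0]
grip_width: 0.0439
finger_force: 0.0
```

Emit:
{"fn": "carry_out", "kwargs": {
  "motion": "0 0 0 0 0 0 3;0 0 0 0 0 0 3;0 0 0 0 0 0 3;0 0 0 0 0 0 3",
  "newtons": 50
}}

```text
time_s: 11.22
position: [0.608, 0.1714, 0.0547]
tcp_rot: [0.096, 0.995, 0.0, 0.001]
force: [-1.2, -0.4, 6.5]
grip_width: 0.036
finger_force: 50.0
```

Emit:
{"fn": "carry_out", "kwargs": {
  "motion": "0 0 0 0 0 -0.5 3;0 0 0 0 0 -1.1 3;0 0 0 0 0 -1.1 3;0 0 0 0 0 -1.1 3;0 0 0 0 0 -1.1 3"
}}

```text
time_s: 11.63
position: [0.6079, 0.1713, 0.0547]
tcp_rot: [0.144, 0.99, 0.0, 0.0]
force: [-2.3, -1.5, 6.8]
grip_width: 0.036
finger_force: 50.0
```

Emit:
{"fn": "carry_out", "kwargs": {
  "motion": "0 0 0 0 0 0 8.7;0 0 0 0 0 0 8.7;0 0 0 0 0 0 8.7;0 0 2 0 0 0 8.7;0 0 6 0 0 0 8.7;0 0 10 0 0 0 8.7;-4 2 10 0 0 0.5 8.7;-8 4 10 0 0 1.1 8.7"
}}

```text
time_s: 12.3
position: [0.5353, 0.2091, 0.1564]
tcp_rot: [0.097, 0.995, 0.002, 0.003]
force: [-1.2, 0.5, -1.0]
grip_width: 0.0851
finger_force: 0.0
```

Emit:
{"fn": "carry_out", "kwargs": {
  "motion": "-4 3 0 0 0 0 8.7;-8 6 0 0 0 0 8.7;-9 7 0 0 0 0 8.7;-9 7 0 0 0 0 8.7;-9 7 0 0 0 0 8.7"
}}

```text
time_s: 12.72
position: [0.4418, 0.2796, 0.1538]
tcp_rot: [0.095, 0.995, -0.0, 0.0]
force: [0.3, 0.3, 0.3]
grip_width: 0.0871
finger_force: 0.0
```

```bash
python3 - <<'E'
from h import *
q=np.load("q.npy")
out=[]
s=robot.read_state();print(s["position"],s["tcp_rot"],s["time_s"])
P=jigW([.052,-.039,.03],q)[0]
for n in("scene","top"):
    x,i=avg(n,8)
    c=np.round(proj(P,x)).astype(int)
    a=i[c[1]-12:c[1]+13,c[0]-12:c[0]+13]; out.append(cv2.resize(a,None,fx=16,fy=16,interpolation=cv2.INTER_LANCZOS4))
    if n=="top":
        a=i[178:187,355:371]; print(a[:,:,0].astype(int)); print((a[:,:,0]-a[:,:,2]).astype(int))
        m=robot.trace("bar",x)[0]; pts=np.argwhere(m["pixels"])[:,::-1].astype(float)
        print(m["conf"],cv2.minAreaRect(np.array([ray(p,x,0.012)[:2] for p in pts],np.float32)))
cv2.imwrite("pics/z6.png",np.clip(np.hstack(out),0,255).astype(np.uint8)[:,:,::-1])
E
```

```text
[0.4418 0.2796 0.1538] [ 0.0948  0.9955 -0.      0.    ] 12.7167
[[140 190 183 177 154 168 172 174 171 169 182 193 195 191 191 178]
 [185 193 192 191 184 172 170 174 164 144 185 189 170 194 195 193]
 [193 197 195 197 205 176 161 172 172 176 190 186 155 191 193 195]
 [193 208 208 194 179 185 170 170 174 190 191 180 136 186 195 195]
 [160 183 191 192 184 171 151 135 145 172 170 151 138 191 197 191]
 [194 155 162 164 157 172 183 163 143 167 182 182 171 201 195 190]
 [199 131 153 131 161 185 179 169 166 151 150 187 188 176 182 188]
 [200 137 124 143 138 157 166 158 172 162 137 182 187 163 128 106]
 [202 139 104 159 148 133 154 166 174 171 159 139 147 108 100 108]]
[[ 25  40  43  53  13 -18 -22 -21 -21 -12  30  42  69  84  95  99]
 [ 97  95  97  95  56 -13 -20 -21 -19  10  85  95  94 109 109 109]
 [110 109 110 108  83  -3 -16 -21 -15  26  96 106  88 107 110 110]
 [102 111 117 109  89  55   9 -18  -3  78 104 100  77 106 111 110]
 [ 26  86 106 108 100  78  41  -4  21  81  86  71  77 109 111 108]
 [-14  42  60  84  74  84  66  -6  27  79 102 101  97 114 110 108]
 [-20  -4  -2  25  75  80  20 -16 -14   8  68 106 108 100 104 107]
 [-20 -13 -11 -12   8  22 -12 -20 -21 -16  17  92  98  86  73  58]
 [-19 -14 -11 -19 -16 -10 -19 -21 -22 -21 -15  11  18  32  25  12]]
0.44 ((0.5277972221374512, 0.2662700414657593), (0.012467297725379467, 0.03519730642437935), 78.59161376953125)
```

View pics/z6.png

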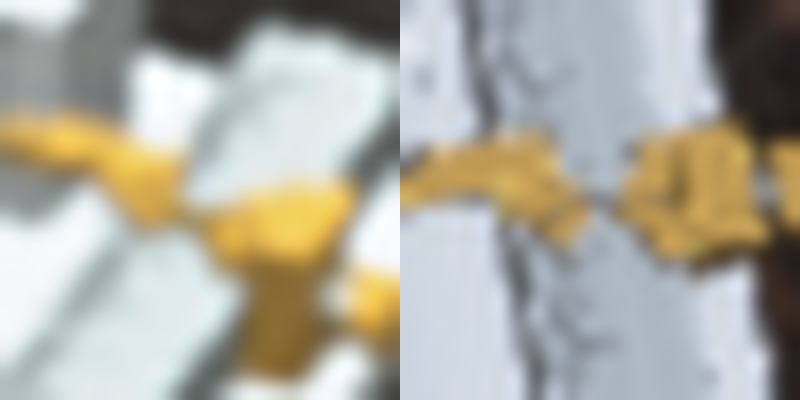

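Emit:
{"fn": "carry_out", "kwargs": {
  "motion": "-0.5 0.2 -4 0 0 0 6;-0.5 0.2 -8 0 0 0 6;-0.5 0.2 -12 0 0 0 6;-0.5 0.2 -13.5 0 0 0 6;-0.5 0.2 -13.5 0 0 0 6;-0.5 0.2 -13.5 0 0 0 6"
}}

```text
time_s: 14.07
position: [0.4375, 0.2805, 0.0182]
tcp_rot: [0.096, 0.995, -0.001, -0.001]
force: [0.8, 1.1, -0.5]
grip_width: 0.0605
finger_force: 0.0
```

Emit:
{"fn": "carry_out", "kwargs": {
  "motion": "0 0.1 -1.4 0 0 0 4;0 0.1 -1.4 0 0 0 2;0 0.1 -1.4 0 0 0 0.5;0 0.1 -1.4 0 0 0 0.5;0 0.1 -1.4 0 0 0 0.5;0 0.1 -1.4 0 0 0 0.5;0 0.1 -1.4 0 0 0 0.5;0 0.1 -1.4 0 0 0 0.5",
  "newtons": 50
}}

```text
time_s: 14.73
position: [0.4382, 0.2819, 0.0051]
tcp_rot: [0.096, 0.995, 0.0, 0.0]
force: [-1.2, -0.3, 4.6]
grip_width: 0.0112
finger_force: 50.0
```

Emit:
{"fn": "carry_out", "kwargs": {
  "motion": "0 0 0 0 0 0 0.5;0 0 0 0 0 0 0.5;0 0 0 0 0 0 0.5;0 0 4 0 0 0 0.5;0 0 7 0 0 0 0.5;0 0 7 0 0 0 0.5;0 0 7 0 0 0 0.5"
}}

```text
time_s: 15.32
position: [0.4387, 0.2822, 0.0758]
tcp_rot: [0.096, 0.995, 0.001, 0.001]
force: [0.7, 0.5, -2.2]
grip_width: 0.0115
finger_force: 50.0
```

Emit:
{"fn": "carry_out", "kwargs": {
  "motion": "0 -2 2 0 0 0.5 0.5;1 -6 2 0 0 1.2 0.5;2 -10 2 0 0 2.2 0.5;2.5 -14 2 0 0 3.3 0.5;3.4 -18 2 0 0 4.35 0.5;3.4 -18 2 0 0 4.35 0.5;3.4 -18 2 0 0 4.35 0.5;3.4 -18 2 0 0 4.35 0.5"
}}

```text
time_s: 15.98
position: [0.4711, 0.1014, 0.0936]
tcp_rot: [-0.092, 0.996, -0.0, -0.001]
force: [0.2, -0.7, -1.2]
grip_width: 0.0114
finger_force: 50.0
```

```bash
python3 - <<'E'
from h import *
q=np.load("q.npy")
s=robot.read_state();print(s["position"],s["tcp_rot"],s["time_s"],s["force"])
w=s["position"][:2]-q[:2]; c,sn=np.cos(q[2]),np.sin(q[2]); print("jig",c*w[0]+sn*w[1],-sn*w[0]+c*w[1])
y=R.from_quat(s["tcp_rot"]).as_matrix(); yaw=np.arctan2(-y[0,1],y[1,1])
print("yaw",np.degrees(yaw),"pitch",y[:,2])
for n in("scene","top"):
    x=robot.get_image(n)
    for t in robot.place_of("bar",x)[:2]:
        b=W(t["location"],x); print(n,t["conf"],b,(b-s["position"]))
    m=robot.trace("bar",x)
    if m and n=="top":
        pts=np.argwhere(m[0]["pixels"])[:,::-1].astype(float)
        print(m[0]["conf"],cv2.minAreaRect(np.array([ray(p,x,0.10)[:2] for p in pts],np.float32)))
E
```

```text
[0.4711 0.1014 0.0936] [-0.0919  0.9958 -0.     -0.001 ] 15.9833 [ 0.1569 -0.7203 -1.2417]
jig -0.0772179333212627 0.0003325381607643275
yaw 10.54986850068938 pitch [-0.0021 -0.0002 -1.    ]
scene 0.71 [0.513  0.1076 0.0885] [ 0.0419  0.0062 -0.0051]
top 0.4 [0.666  0.3285 0.0043] [ 0.1949  0.2271 -0.0893]
0.46 ((0.5672226548194885, 0.122115358710289), (0.023585984483361244, 0.01229160651564598), 9.081031799316406)
```

Emit:
{"fn": "carry_out", "kwargs": {
  "motion": "0 0 -3 0 0 0 0.5;0 0 -4.5 0 0 0 0.5;0 0 -5.2 0 0 0 0.5;0 0 -5.2 0 0 0 0.5"
}}

```text
time_s: 16.62
position: [0.4708, 0.102, 0.0414]
tcp_rot: [-0.094, 0.996, -0.0, -0.001]
force: [-1.0, -0.6, -2.5]
grip_width: 0.0115
finger_force: 50.0
```

Emit:
{"fn": "carry_out", "kwargs": {
  "motion": "0 0 -0.4 0 0 0 0.5;0 0 -0.8 0 0 0 0.5;0 0 -0.8 0 0 0 0.5;0 0 -0.8 0 0 0 0.5"
}}

```text
time_s: 16.95
position: [0.4722, 0.1018, 0.035]
tcp_rot: [-0.093, 0.996, 0.0, 0.0]
force: [0.2, -1.0, -2.5]
grip_width: 0.0114
finger_force: 50.0
```

Emit:
{"fn": "carry_out", "kwargs": {
  "motion": "0 0 -0.2 0 0 0 0.5;0 0 -0.4 0 0 0 0.5;0 0 -0.4 0 0 0 0.5;0 0 -0.4 0 0 0 0.5"
}}

```text
time_s: 17.28
position: [0.4723, 0.1017, 0.0309]
tcp_rot: [-0.093, 0.996, 0.0, 0.0]
force: [-0.1, -0.6, 1.9]
grip_width: 0.011
finger_force: 50.0
```

Emit:
{"fn": "carry_out", "kwargs": {
  "motion": "0.3 0.05 0 0 0 0 0.5;0.6 0.11 0 0 0 0 0.5;0.9 0.17 0 0 0 0 0.5;1.2 0.22 0 0 0 0 0.5;1.2 0.22 0 0 0 0 0.5"
}}

```text
time_s: 17.7
position: [0.4834, 0.1038, 0.0308]
tcp_rot: [-0.093, 0.996, -0.0, -0.001]
force: [-3.9, -1.2, 7.3]
grip_width: 0.0113
finger_force: 50.0
```

Emit:
{"fn": "carry_out", "kwargs": {
  "motion": "0.2 0.04 0.05 0 0 0 0.5;0.3 0.06 0.05 0 0 0 0.5;0.3 0.06 0.05 0 0 0 0.5"
}}

```text
time_s: 17.95
position: [0.4862, 0.1043, 0.0309]
tcp_rot: [-0.093, 0.996, -0.0, -0.001]
force: [-4.6, -0.2, 3.7]
grip_width: 0.0115
finger_force: 50.0
```

Emit:
{"fn": "carry_out", "kwargs": {
  "motion": "0.2 0.04 0 0 0 0 0.5;0.3 0.06 0 0 0 0 0.5;0.3 0.06 0 0 0 0 0.5"
}}

```text
time_s: 18.2
position: [0.489, 0.1049, 0.0309]
tcp_rot: [-0.093, 0.996, -0.0, -0.001]
force: [-5.8, -1.6, 4.1]
grip_width: 0.0112
finger_force: 50.0
```

Emit:
{"fn": "carry_out", "kwargs": {
  "motion": "0.1 0.02 0 0 0 0 0.5;0.1 0.02 0 0 0 0 0.5;0.1 0.02 0 0 0 0 0.5"
}}

```text
time_s: 18.45
position: [0.4895, 0.105, 0.0309]
tcp_rot: [-0.093, 0.996, -0.0, -0.001]
force: [-7.3, -1.2, 5.5]
grip_width: 0.0113
finger_force: 50.0
```

Emit:
{"fn": "carry_out", "kwargs": {
  "motion": "0.1 0.02 0 0 0 0 0.5;0.1 0.02 0 0 0 0 0.5;0.1 0.02 0 0 0 0 0.5"
}}

```text
time_s: 18.7
position: [0.4895, 0.105, 0.0309]
tcp_rot: [-0.093, 0.996, -0.0, -0.002]
force: [-8.7, -1.4, 7.8]
grip_width: 0.0111
finger_force: 50.0
```

Emit:
{"fn": "carry_out", "kwargs": {
  "motion": "0.1 0.02 0 0 0 0 0.5;0.2 0.04 0 0 0 0 0.5;0.2 0.04 0 0 0 0 0.5;0.2 0.04 0 0 0 0 0.5;0.2 0.04 0 0 0 0 0.5",
  "newtons": 58
}}

```text
time_s: 19.12
position: [0.4896, 0.105, 0.0308]
tcp_rot: [-0.093, 0.996, -0.0, -0.004]
force: [-13.8, -2.7, 15.2]
grip_width: 0.0113
finger_force: 58.0
```

Emit:
{"fn": "carry_out", "kwargs": {
  "motion": "0.05 0.01 0.08 0 0 0 0.5;0.05 0.01 0.08 0 0 0 0.5;0.05 0.01 0.08 0 0 0 0.5;0.05 0.01 0.08 0 0 0 0.5;0.05 0.01 0.08 0 0 0 0.5;0.05 0.01 0.08 0 0 0 0.5"
}}

```text
time_s: 19.62
position: [0.4896, 0.1051, 0.0309]
tcp_rot: [-0.093, 0.996, -0.0, -0.005]
force: [-12.9, -3.6, 6.7]
grip_width: 0.0108
finger_force: 58.0
```

```bash
python3 - <<'E'
from h import *
q=np.load("q.npy")
e,im=avg("scene",3)
b=im[215:305,325:415]; a=cv2.imread("pics/scene0.png")[215:305,325:415,::-1]
for k in ("stop_face","stop_pointer","rider_line","bar","plunger_tip","offcut"):
    for t in robot.place_of(k,e)[:1]:
      v=W(t["location"],e); w=v[:2]-q[:2]; c,s=np.cos(q[2]),np.sin(q[2]); print(k,round(t["conf"],2),np.round([1e3*(c*w[0]+s*w[1]),1e3*(-s*w[0]+c*w[1]),v[2]*1e3],1))
# pointer shift vs before pushing
o=np.load("sc1.npy"); print("change near stop", np.abs(im-o)[246:271,371:396].mean())
s=robot.read_state();print(s["position"],s["force"],s["grip_width"],s["time_s"])
cv2.imwrite("pics/f.png",cv2.resize(np.clip(im[200:310,290:430],0,255),None,fx=5,fy=5,interpolation=cv2.INTER_CUBIC).astype(np.uint8)[:,:,::-1])
E
```

```text
stop_face 0.41 [48.4  1.  29.9]
stop_pointer 0.44 [ 47.7 -36.3  34.6]
rider_line 0.44 [ 49.9 -41.2  31.3]
bar 0.61 [-14.4   0.7  26.4]
offcut 0.64 [ 87.7 154.6   1.7]
change near stop 43.44037333333333
[0.4896 0.1051 0.0309] [-12.1835  -1.9413   6.2912] 0.011366049813969601 20.0667
```

View pics/f.png

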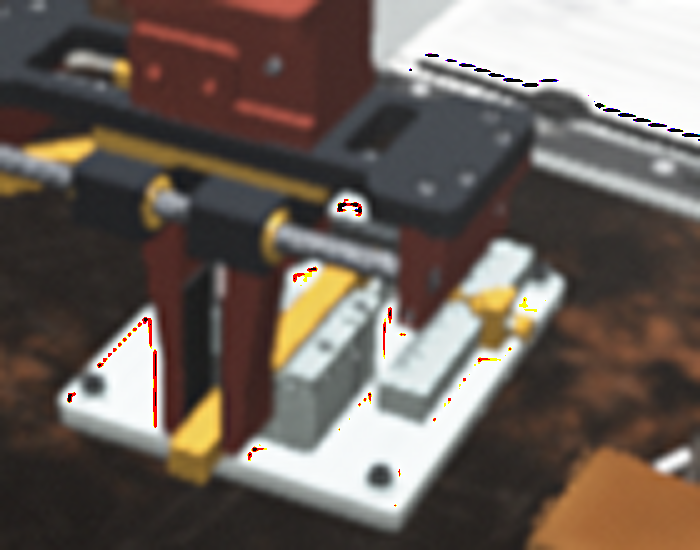

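Emit:
{"fn": "carry_out", "kwargs": {
  "motion": "0.1 0.02 0.04 0 0 0 0.5;0.2 0.04 0.08 0 0 0 0.5;0.2 0.04 0.08 0 0 0 0.5;0.2 0.04 0.08 0 0 0 0.5;0.2 0.04 0.08 0 0 0 0.5;0.2 0.04 0.08 0 0 0 0.5;0.2 0.04 0.08 0 0 0 0.5;0.2 0.04 0.08 0 0 0 0.5"
}}

```text
time_s: 20.73
position: [0.4897, 0.1051, 0.031]
tcp_rot: [-0.093, 0.996, -0.001, -0.007]
force: [-14.9, -2.1, 3.8]
grip_width: 0.011
finger_force: 58.0
```

Emit:
{"fn": "carry_out", "kwargs": {
  "motion": "0 0 0 0 0 0 0.5;0 0 0 0 0 0 0.5;0 0 0 0 0 0 0.5;0 0 0 0 0 0 0.5;0 0 0 0 0 0 0.5;0 0 0 0 0 0 0.5"
}}

```text
time_s: 21.23
position: [0.4897, 0.1051, 0.031]
tcp_rot: [-0.093, 0.996, -0.001, -0.007]
force: [-15.8, -2.7, 3.6]
grip_width: 0.011
finger_force: 58.0
```

```bash
python3 -c "
from station import robot
print(robot.sign_off())"
```

```text
the job is handed in; nothing more can be done
None
```

I set the stop's pointer to the rider line, and the bar lies in the channel, held against the stop face at about 16 N, well under the 35 N the brake holds. The job is handed in; the hand-in reported no verdict.

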